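# Set out the soldering place

### The job

Set out the soldering place round the aluminium nest plate: stand the solder spool midway between the plate and the square dish, and the loupe midway between the plate and the round dish, both upright. Put the small flat wick spool on top of the solder spool, centred, and lay the tape roll flat inside the round dish. Leave the pen and the screwdriver in front of the plate where they lie.

Things in the scene. Friction and masses are not known exactly. Their poses are not given: they have to be found in the camera images.
- solder_spool: The bigger wire spool: drum with two flanges, 58 mm diameter, 36 mm high, standing on a flange, 0.35 kg. Origin at the centre of its underside, z up; round, so its yaw means nothing. Its flat top carries the wick spool at the end.
- wick_spool: The small flat spool of desoldering wick: disc 42 mm diameter, 11 mm high, lying flat, 20 g. Origin at the centre of its underside, z up; yaw means nothing.
- loupe: The stand loupe: short upright cylinder, dark rim 43 mm diameter (from 24 to 40 mm height) over a clear foot of 40 mm diameter; 40 mm high, 45 g. Origin at the centre of its underside, z up; yaw means nothing.
- tape_roll: The roll of tape lying flat: ring of about 61 mm outer diameter with an open bore, 20 mm high, 50 g; with the loose tape end it measures 62 x 67 mm. Origin on the underside, 2.5 mm off the ring's centre: the ring's centre lies at +2.5 mm on its y axis. z up.
- nest_plate: The pale aluminium nest plate, fixed to the bench: rectangular block 60 mm (its x) by 90 mm (its y), with a shallow pocket and small dowels on top, 18 mm high over the dowels. Origin at the centre of its underside, z up. Its +x points away from the robot, turned by up to 0.15 rad. The two dishes stand diagonally behind it, one to the left and one to the right, each with its centre 198 mm from the plate's centre; which is which varies.
- square_dish: The square parts dish, fixed: low open dark steel pan, 84 x 84 mm, rim 14 mm above the bench, walls 3 mm, inner floor at 6 mm, on a rubber foot. Origin at the centre of its underside, z up; one of its flat sides faces the nest plate.
- round_dish: The round parts dish, fixed: low open dark steel pan, 96 mm outer diameter at the rim, about 84 to 90 mm inside, rim 14 mm above the bench, inner floor at 6 mm. Origin at the centre of its underside, z up.
- flux_pen: White pen with a green cap lying in front of the plate (robot side), loose, 132 mm long, 16 mm thick; a bystander. Origin at the centre of its underside, y along its length.
- screwdriver: Small screwdriver lying flat in front of the plate (robot side), loose, 153 mm long, 18 mm thick; a bystander. Origin at the centre of its underside, y along its length.

How it is judged:
By the outcome, as a careful person would: the job done as asked, in the order asked, and still so for the second after the job is handed in, with the robot touching nothing.
It also fails if it takes over 99 s, if anything falls off the work surface, if the arm or the gripper's body presses on something with over 40 N, if the wrist force passes 120 N, or if a joint passes its speed limit or range.

### The arm

A 6-joint arm with a two-finger parallel gripper is mounted at the origin on the work surface; the furniture and walls round the work are solid. World frame = base frame: x ahead of the robot, y to its left, z up, the work surface at z = 0. Lengths are in m, angles in rad, forces in N, time in s.
With the tool pointing down it reaches from about 0.375 to 0.975 m from the base axis. Payload 3.8 kg.
Tool frame: the origin (TCP) lies where the fingers leave the gripper's body, on its centre line; the fingertips stand 73 mm ahead of it and the grasp point (between the pads) lies 54 mm ahead of it; z points along the fingers, y is the line along which they close (so a half turn about z gives the same grasp; the last joint's range is limited). The gripper opens to 85 mm and grips with 20 to 120 N. Pads are 22 mm wide; open, the fingers measure 114 mm over their backs; the gripper's body (76 mm by 85 mm) begins 54 mm behind the grasp point. The pads swing forward as they close: fully open they stand 13 mm farther back than shut.
Start: joints at [-0.037, 0.264, 1.604, -0, 1.274, -0.037], TCP at [0.675, -0, 0.304] pointing down, gripper open.
Joint ranges: [-2.63, 2.63], [-0.94, 2.18], [0.31, 2.57], [-1.31, 4.45], [0, 2.66], [-2.55, 2.55]. Speed limits (rad/s): [2.57, 2.57, 3.14, 3.14, 3.14, 3.14].

### API

Orientations are given as a rotation vector (axis times angle).
In Python, from workcell import read_state, viewer, bot gives the robot as it stands.
- The arm moves only by the tool jog_arm, never from a script. Its argument "increments" is a list that holds one entry, the list of rows, each a list of 7 numbers: the shift along the tool's x, y, z in units of 30 mm (1.0 is 30 mm), then the turn, a rotation vector about the tool's x, y, z in units of 6 degrees (1.0 is 6 degrees), then the opening, from -1 (shut) to 1 (fully open). A call has exactly 5 rows; each row shifts and turns the commanded pose from where the row before left it, along the tool's axes as they then stand; what a row does not reach is not made up. A row lasts 1/12 s, in which the tool goes at most 41.7 mm and 7.16 degrees, less where a joint would pass 70% of its speed; a pose out of reach is approached as far as the arm can. A call is refused whole if a number of a shift passes 1 or a number of a turn 1, either way. A call with a gripper value outside its range is refused whole. The fingers move at their own pace and stop on an object; "force" is the grip in N (left out, the last holds). Time passes only in rows, so rows that do not move let the fingers close, or fill a call up. It gives the time, the measured TCP pose, the force, the opening and the grip force at its end, in the units of the state.
- read_state(): the state, without advancing time (a new reading comes with each control period).
- viewer.read_camera(name): name is "scene" or "side" or "wrist"; returns (picture, depth): 400x640x3 uint8, blue, green, red; 400x640 float32, m along the optical axis (not along the pixel's ray), 0 where there is no reading.
- viewer.camera_params(name): a dict with "fx", "fy", "cx", "cy" (pixels), "R" (3x3) and "t" (3): a world point X has camera coordinates R X + t; the wrist camera has in their place "hand_eye" (4x4, takes a point from camera to tool coordinates, whose origin is the TCP and whose axes are the flange's). Camera axes: x right, y down, z forward; pixel columns grow to the right and rows downward; lengths in m; the calibration is good to about 2 mm. A picture is of the moment at which its call begins: read the wrist's pose just before it. camera_params takes no time and is no camera call.
- bot.finish_job(): hands the job in; it is judged then, once.
The state is a dict: "time": time; "q": joint angles; "joint_vel": joint speeds; "joint_torque": joint torques, N m; "tool_pos": TCP position; "tcp_rot": TCP orientation; "wrist_force": force on the tool from outside, world axes, zero at the start; "torque": the same for the moment, N m; "width": opening from 0.0 (shut) to 1.0 (fully open); "grip_force": force on a finger pad.
Only numpy, scipy, OpenCV 4.12 (cv2) and the standard library are available. Lean on these libraries where they do the work, as an engineer would, in place of code of your own. Each camera call takes 0.05 s, during which the arm holds its last target. There are 200 camera calls.

## Working session

There is one attempt and no reset: what is moved stays moved. The work goes in short steps, Python scripts to look and compute and a tool call to move; the robot and the scene stay as the last step left them, time stands still between calls to the robot, and variables do not carry over. Pictures are saved under pics/ and viewed, at most 14 in all, crops included, and the job is handed in when it is done.

Besides the shell and the picture viewer there is one more tool, called after "Emit:" as name([rows], argument=value, ...), one row to a line, values as JSON. jog_arm: Moves the arm, as the interface text tells. Its arguments: {"type":"object","properties":{"increments":{"type":"array","items":{"type":"array","items":{"type":"array","items":{"type":"number"}}}},"force":{"type":"number"}},"required":["increments"]}

```bash
mkdir -p pics; ls; cat > h.py <<'E'
import numpy as np, cv2
from scipy.spatial.transform import Rotation as Ro
from workcell import read_state, viewer, bot
def cam(name):
    s=read_state(); p=viewer.camera_params(name); im,d=viewer.read_camera(name)
    if name=="wrist":
        H=np.array(p["hand_eye"]); Rt=Ro.from_rotvec(s["tcp_rot"]).as_matrix()
        Rwc=Rt@H[:3,:3]; o=Rt@H[:3,3]+np.array(s["tool_pos"])
    else:
        Rwc=np.array(p["R"]).T; o=-Rwc@np.array(p["t"])
    return im,d,p,Rwc,o
def ray(uv,p,Rwc,o,z):
    uv=np.atleast_2d(uv).astype(float)
    d=np.c_[(uv[:,0]-p["cx"])/p["fx"],(uv[:,1]-p["cy"])/p["fy"],np.ones(len(uv))]@Rwc.T
    return o+d*((z-o[2])/d[:,2])[:,None]
def cloud(d,p,Rwc,o):
    v,u=np.mgrid[:d.shape[0],:d.shape[1]]
    c=np.stack([(u-p["cx"])/p["fx"]*d,(v-p["cy"])/p["fy"]*d,d],-1)
    return c@Rwc.T+o
E
python3 - <<'E'
from h import *
print(read_state())
for n in ["scene","wrist"]:
    im,d,p,R,o=cam(n); cv2.imwrite(f"pics/{n}0.png",im); np.savez(f"{n}0.npz",im=im,d=d,R=R,o=o); print(n,o,R.round(2).tolist(),p["fx"],(d==0).mean())
E
```

```text
pics
{'time': 0.0, 'q': array([-3.68956621e-02,  2.64791760e-01,  1.60534259e+00, -1.55277874e-05,
        1.27370949e+00, -3.69415276e-02]), 'joint_vel': array([-1.29466886e-03,  1.79900743e-03,  2.17158818e-03, -1.07763717e-03,
       -7.59523295e-05,  1.32285065e-03]), 'joint_torque': array([ 6.10465631e-04, -5.15121067e+01, -3.67308676e+01, -4.07824507e-05,
        1.31324201e-02,  1.46811578e-05]), 'tool_pos': array([6.74444316e-01, 1.75031493e-05, 3.02552792e-01]), 'tcp_rot': array([-2.22022559, -2.22033756,  0.00242227]), 'wrist_force': array([ 0.17276669, -0.52550466,  1.01027408]), 'torque': array([-0.00253834, -0.01427426,  0.00765066]), 'grip_force': 0.0, 'width': 1.0008055972875525}
scene [0.67442214 0.38079654 0.7119523 ] [[-0.94, 0.25, -0.21], [0.33, 0.74, -0.59], [0.01, -0.62, -0.78]] 462.49141256909445 0.00438671875
wrist [0.67490335 0.07232995 0.37241446] [[1.0, 0.0, -0.0], [-0.0, -0.96, -0.28], [-0.0, 0.28, -0.96]] 322.1916138068566 0.00394140625
```

View pics/scene0.png

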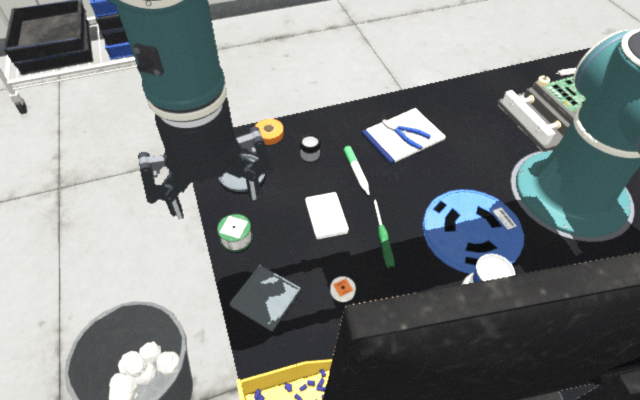

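View pics/wrist0.png

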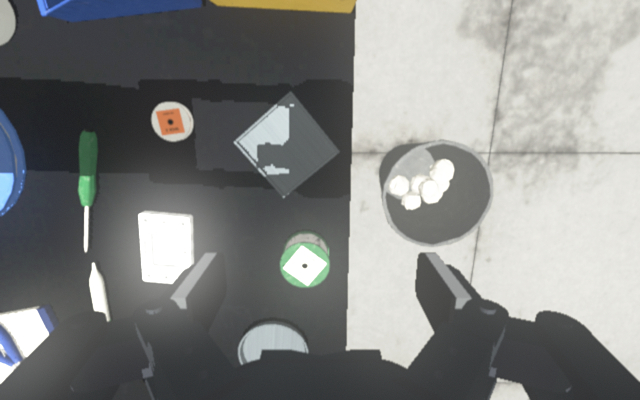

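The wrist picture shows the square dish at (287,145), the round dish at (272,345), the solder spool at (305,260), the plate at (166,247), the wick spool at (172,121) and the screwdriver at (88,190). The scene picture adds the tape roll at (270,130), the loupe at (310,148) and the pen at (357,170).

```bash
cat >> h.py <<'E'
def comps(P,zmin=0.005,zmax=0.07,x=(0.35,0.95),y=(-0.45,0.45),r=0.002,im=None):
    Q=P.reshape(-1,3); C=im.reshape(-1,3)
    m=(Q[:,2]>zmin)&(Q[:,2]<zmax)&(Q[:,0]>x[0])&(Q[:,0]<x[1])&(Q[:,1]>y[0])&(Q[:,1]<y[1]); Q=Q[m];C=C[m]
    n=(int((x[1]-x[0])/r)+1,int((y[1]-y[0])/r)+1); g=np.zeros(n,np.uint8)
    ij=((Q[:,:2]-[x[0],y[0]])/r).astype(int); g[ij[:,0],ij[:,1]]=1
    g=cv2.morphologyEx(g,cv2.MORPH_CLOSE,np.ones((3,3)))
    k,l=cv2.connectedComponents(g); lab=l[ij[:,0],ij[:,1]]
    for i in range(1,k):
        q=Q[lab==i]
        if len(q)<60: continue
        ztop=np.percentile(q[:,2],97); t=q[q[:,2]>ztop-0.004]
        rc=cv2.minAreaRect(t[:,:2].astype(np.float32)*1000); (cx,cy),cr=cv2.minEnclosingCircle(t[:,:2].astype(np.float32)*1000)
        print(len(q),"ztop %.3f"%ztop,"rect",np.round(rc[0],1),np.round(rc[1],1),round(rc[2],1),"circ",round(cx,1),round(cy,1),round(cr,1),"col",C[lab==i].mean(0).astype(int))
E
python3 - <<'E'
from h import *
for n in ["wrist","scene"]:
    f=np.load(n+"0.npz"); p=viewer.camera_params(n); print(n)
    comps(cloud(f["d"],p,f["R"],f["o"]),im=f["im"])
E
```

```text
wrist
451 ztop 0.019 rect [358.3 153.3] [30.5  5.6] 74.3 circ 356.1 153.9 15.3 col [168 177 176]
577 ztop 0.015 rect [ 387.7 -162.2] [62.7 13.5] 88.9 circ 391.9 -162.3 31.4 col [240 243 243]
1388 ztop 0.017 rect [407.7   2.8] [89.2 14.6] 76.8 circ 406.9 3.0 44.6 col [103 135  93]
2285 ztop 0.051 rect [462.4 159.5] [46.9  3. ] 2.7 circ 462.3 159.8 23.4 col [127  76  53]
3220 ztop 0.013 rect [484.2 -98.2] [91.2 61.2] 84.0 circ 484.6 -98.0 52.7 col [253 253 254]
1192 ztop 0.012 rect [510.2  54.5] [40.5 42.1] 90.0 circ 510.1 54.7 21.2 col [140 164 200]
1427 ztop 0.014 rect [ 605.5 -231.4] [95.  55.1] 13.1 circ 609.6 -249.2 47.5 col [179 178 169]
1158 ztop 0.039 rect [681.5 163.7] [ 1.1 50.2] 87.5 circ 681.5 163.9 25.1 col [ 79 159 186]
4899 ztop 0.014 rect [636.5  27.6] [84.1 84.1] 39.6 circ 636.7 27.7 58.4 col [134 133 126]
2058 ztop 0.037 rect [ 655.8 -105.8] [57.6 57. ] 90.0 circ 655.5 -106.1 29.2 col [202 221 201]
scene
345 ztop 0.016 rect [ 384.  -187.5] [118.6  14.7] 87.4 circ 381.2 -187.4 59.3 col [223 245 214]
428 ztop 0.018 rect [404.6   3.7] [85.2 14.8] 77.8 circ 405.6 3.5 42.6
[... 153 characters left out ...]
 60.3] 84.3 circ 481.0 -96.7 52.3 col [253 254 254]
456 ztop 0.013 rect [507.6  56.2] [40.9 40.8] 25.5 circ 507.4 56.3 21.3 col [139 166 206]
468 ztop 0.021 rect [ 519.6 -347. ] [52.9 63. ] 9.2 circ 522.5 -346.9 32.1 col [105 192 230]
65 ztop 0.015 rect [ 580.6 -285.8] [ 6.6 34.3] 51.3 circ 582.0 -284.1 17.1 col [140 137 128]
1739 ztop 0.061 rect [656.8 178.3] [ 26.3 102. ] 86.2 circ 656.6 178.2 52.1 col [100 172 194]
2062 ztop 0.015 rect [633.8  28.7] [84.8 84.8] 39.4 circ 633.7 29.4 58.3 col [118 115 108]
260 ztop 0.015 rect [ 634.9 -219.7] [14.2 63. ] 46.1 circ 630.3 -224.4 31.5 col [181 177 168]
927 ztop 0.038 rect [ 652.6 -104.7] [57.4 56.1] 38.7 circ 652.9 -105.0 29.2 col [193 213 190]
```

Emit:
jog_arm([
  [[0,0,0.37,0,0,0.84,1],[0,0,0.37,0,0,0.84,1],[0,0,0.37,0,0,0.84,1],[0,0,0.37,0,0,0.84,1],[0,0,0.37,0,0,0.84,1]],
])

```text
time: 0.52
tool_pos: [0.6746, 0.0, 0.2471]
tcp_rot: [-2.656, -1.677, 0.002]
wrist_force: [0.4, -0.4, 0.3]
width: 0.999
grip_force: 0.0
```

Emit:
jog_arm([
  [[0,0,0.37,0,0,0.84,1],[0,0,0.37,0,0,0.84,1],[0,0,0.37,0,0,0.84,1],[0,0,0.37,0,0,0.84,1],[0,0,0.37,0,0,0.84,1]],
])

```text
time: 0.93
tool_pos: [0.6746, 0.0, 0.1916]
tcp_rot: [-2.958, -1.058, 0.002]
wrist_force: [-0.4, 0.1, -0.1]
width: 0.997
grip_force: 0.0
```

Emit:
jog_arm([
  [[-0.68,0.58,0,0,0,0,1],[-0.68,0.58,0,0,0,0,1],[-0.68,0.58,0,0,0,0,1],[-0.7,0.58,0,0,0,0,1],[0,0,0,0,0,0,1]],
])

```text
time: 1.35
tool_pos: [0.6548, -0.1103, 0.1922]
tcp_rot: [2.956, 1.059, -0.003]
wrist_force: [0.3, -0.1, -0.7]
width: 0.997
grip_force: 0.0
```

```bash
cat >> h.py <<'E'
def go(x,y,z,yaw=None):
    "tool-unit shifts to bring the TCP to x,y,z (mm); yaw = wanted angle of closing axis, deg"
    s=read_state(); M=Ro.from_rotvec(s["tcp_rot"]).as_matrix()
    a=np.degrees(np.arctan2(M[1,1],M[0,1])); tilt=np.degrees(np.arccos(-M[2,2]))
    t=a if yaw is None else yaw; c,si=np.cos(np.radians(t)),np.sin(np.radians(t))
    D=np.array([x,y,z])-np.array(s["tool_pos"])*1000
    print("t=%.2f pos"%s["time"],np.round(np.array(s["tool_pos"])*1000,1),"closing %.1f tilt %.2f"%(a,tilt),"units x,y(after turn),z,turn:",np.round([(-si*D[0]+c*D[1])/30,(c*D[0]+si*D[1])/30,-D[2]/30,-((t-a+180)%360-180)/6],2))
E
python3 - <<'E'
from h import *
im,d,p,R,o=cam("wrist"); cv2.imwrite("pics/w1.png",im)
comps(cloud(d,p,R,o),im=im)
go(655.5,-106,85)
im,d,p,R,o=cam("scene"); cv2.imwrite("pics/s1.png",im)
comps(cloud(d,p,R,o),im=im,y=(-.45,-.15))
E
```

```text
73 ztop 0.011 rect [386.3 -92.5] [19.3  5.6] 84.1 circ 385.9 -92.5 9.8 col [228 231 232]
1170 ztop 0.017 rect [412.4  21.7] [47.4 15.3] 76.4 circ 412.1 21.6 23.9 col [ 85 123  74]
1199 ztop 0.013 rect [ 495.3 -125. ] [40.1 34.8] 84.0 circ 494.7 -124.4 25.5 col [250 251 251]
125 ztop 0.013 rect [501.7 -57. ] [ 3.7 31.6] 84.9 circ 501.8 -56.3 15.8 col [202 208 209]
2089 ztop 0.012 rect [510.3  54.3] [42.  42.2] 18.6 circ 510.1 53.8 21.9 col [222 248 252]
3830 ztop 0.014 rect [ 596.8 -233.5] [93.3 50.5] 41.2 circ 609.6 -248.2 46.7 col [201 199 189]
12447 ztop 0.014 rect [636.9  27.5] [83.7 85.1] 39.4 circ 636.7 27.1 58.7 col [195 194 184]
4778 ztop 0.037 rect [ 655.8 -106.3] [57.6 56.9] 41.7 circ 656.0 -106.7 29.1 col [143 159 147]
t=1.40 pos [ 655.2 -108.4  192.2] closing -50.6 tilt 0.07 units x,y(after turn),z,turn: [ 0.06 -0.05  3.57 -0.  ]
277 ztop 0.016 rect [ 382.4 -197.9] [94.7 12.9] 87.7 circ 383.3 -197.9 47.5 col [213 242 202]
450 ztop 0.041 rect [ 457.9 -261. ] [42.4 41. ] 33.7 circ 457.5 -261.5 22.1 col [120 121 120]
555 ztop 0.021 rect [ 523.3 -346.6] [63.3 58.4] 74.9 circ 522.5 -346.3 32.4 col [ 99 186 227]
117 ztop 0.016 rect [ 573.2 -262.8] [21.  77.1] 21.1 circ 582.1 -259.3 38.5 col [146 142 134]
100 ztop 0.016 rect [ 643.6 -230.5] [12.8 60.3] 27.1 circ 638.6 -233.0 30.2 col [150 147 138]
```

Emit:
jog_arm([
  [[0.06,-0.04,0.8,0,0,0,1],[0,0,0.8,0,0,0,1],[0,0,0.8,0,0,0,1],[0,0,0.8,0,0,0,1],[0,0,0.56,0,0,0,1]],
], force=45)

```text
time: 1.87
tool_pos: [0.6555, -0.1023, 0.0774]
tcp_rot: [-2.953, -1.065, 0.004]
wrist_force: [-0.9, -0.6, -0.6]
width: 1.002
grip_force: 0.0
```

Emit:
jog_arm([
  [[0,0,0,0,0,0,1],[0,0,0,0,0,0,-1],[0,0,0,0,0,0,-1],[0,0,0,0,0,0,-1],[0,0,0,0,0,0,-1]],
])

```text
time: 2.28
tool_pos: [0.6583, -0.1039, 0.0823]
tcp_rot: [2.954, 1.064, 0.006]
wrist_force: [0.8, 1.1, 0.6]
width: 0.664
grip_force: 49.1
```

Emit:
jog_arm([
  [[0,0,0,0,0,0,-1],[0,0,0,0,0,0,-1],[0,0,0,0,0,0,-1],[0,0,0,0,0,0,-1],[0,0,0,0,0,0,-1]],
])

```text
time: 2.7
tool_pos: [0.6583, -0.104, 0.0823]
tcp_rot: [2.954, 1.064, 0.006]
wrist_force: [1.3, 1.9, 6.5]
width: 0.656
grip_force: 49.5
```

Emit:
jog_arm([
  [[0,0,-0.3,0,0,0,-1],[0,0,-0.5,0,0,0,-1],[0,0,-0.5,0,0,0,-1],[0,0,-0.3,0,0,0,-1],[0,0,0,0,0,0,-1]],
])

```text
time: 3.12
tool_pos: [0.6586, -0.1045, 0.132]
tcp_rot: [2.953, 1.063, 0.008]
wrist_force: [1.3, 0.2, -2.3]
width: 0.663
grip_force: 48.9
```

```bash
python3 - <<'E'
from h import *
go(560.4,-35.3,80)
s=read_state(); print(s["width"],s["wrist_force"])
im,d,p,R,o=cam("wrist"); cv2.imwrite("pics/w2.png",im)
comps(cloud(d,p,R,o),zmax=.1,im=im)
E
```

```text
t=3.12 pos [ 658.6 -104.5  132. ] closing -50.4 tilt 0.34 units x,y(after turn),z,turn: [-1.05 -3.86  1.73 -0.  ]
0.6625726786967004 [ 1.2882512   0.15824123 -2.31264512]
369 ztop 0.015 rect [409.6  -7.8] [12.8  8.3] 79.4 circ 410.5 -8.1 6.9 col [65 92 55]
1278 ztop 0.013 rect [ 507.4 -106.1] [28.  14.4] 85.5 circ 507.3 -106.3 15.5 col [238 240 241]
83 ztop 0.012 rect [490.1 -64.4] [ 3.6 20.1] 87.4 circ 490.1 -64.6 10.2 col [199 204 204]
816 ztop 0.012 rect [517.2  40. ] [35.8 12.1] 24.1 circ 515.1 44.8 17.9 col [235 244 248]
21573 ztop 0.014 rect [636.5  27.2] [84.5 85.3] 39.3 circ 636.9 27.0 58.7 col [188 187 177]
1108 ztop 0.008 rect [ 624.  -266.6] [49.2 27.9] 76.3 circ 629.4 -267.9 24.6 col [201 199 189]
19194 ztop 0.095 rect [ 659.6 -103.6] [23.4 83.6] 39.6 circ 664.8 -99.3 41.8 col [133 147 137]
```

View pics/w2.png

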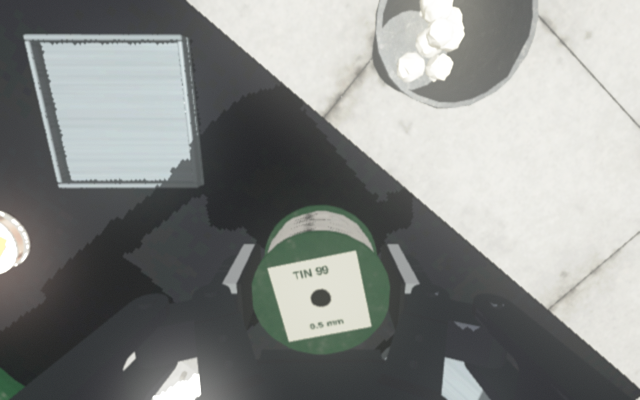

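The held spool shows its label hole at (321,297), upright between the pads; the square dish is at (115,110).

```bash
python3 - <<'E'
from h import *
im,d,p,R,o=cam("wrist"); P=cloud(d,p,R,o)
g=(P[...,2]>.07)&(P[...,2]<.1)
hsv=cv2.cvtColor(im,cv2.COLOR_BGR2HSV); m=((hsv[...,0]>40)&(hsv[...,0]<90)&(hsv[...,1]>80)&g).astype(np.uint8)
c=max(cv2.findContours(m,0,1)[0],key=cv2.contourArea); h=cv2.convexHull(c)[:,0]
z=np.median(P[m>0][:,2]); w=ray(h,p,R,o,z); print(z)
(cx,cy),r=cv2.minEnclosingCircle((w[:,:2]*1000).astype(np.float32)); print(cx,cy,r)
print(ray([[321,297]],p,R,o,z)*1000); go(560.4,-35.3,80)
E
```

```text
Traceback (most recent call last):
ValueError: max() iterable argument is empty
```

```bash
python3 - <<'E'
from h import *
im=cv2.imread("pics/w2.png"); _,d,p,R,o=cam("wrist"); P=cloud(d,p,R,o)
print(P[330,285],P[240,320],d[300,300],im[330,262])
hsv=cv2.cvtColor(im,cv2.COLOR_BGR2HSV); m=((hsv[...,0]>35)&(hsv[...,0]<95)&(hsv[...,1]>70)).astype(np.uint8); m[:200]=0; m[:,:230]=0
c=max(cv2.findContours(m,0,1)[0],key=cv2.contourArea); h=cv2.convexHull(c)[:,0]
for z in (.085,.09):
  w=ray(h,p,R,o,z); (cx,cy),r=cv2.minEnclosingCircle((w[:,:2]*1000).astype(np.float32)); print(z,cx,cy,r,ray([[321,297]],p,R,o,z)*1000)
go(560.4,-35.3,80)
E
```

```text
[ 0.631908   -0.10505095  0.08279741] [ 0.67304414 -0.09044085  0.0815177 ] 0.13166624 [74 76 72]
0.085 679.4689331054688 -77.1387710571289 1.957289218902588 [[ 655.20718293 -105.70734231   85.        ]]
0.09 680.9179077148438 -76.29060363769531 1.8715770244598389 [[ 657.71843031 -103.60833975   90.        ]]
t=3.27 pos [ 656.4 -104.   128.2] closing -50.4 tilt 0.00 units x,y(after turn),z,turn: [-1.01 -3.8   1.61 -0.  ]
```

Emit:
jog_arm([
  [[-0.16,-0.5,0,0,0,0,-1],[-0.2,-0.9,0,0,0,0,-1],[-0.2,-0.9,0,0,0,0,-1],[-0.2,-0.9,0,0,0,0,-1],[-0.2,-0.62,0,0,0,0,-1]],
])

```text
time: 3.68
tool_pos: [0.5583, -0.0326, 0.1264]
tcp_rot: [-2.954, -1.064, 0.006]
wrist_force: [-0.5, 0.6, -4.2]
width: 0.665
grip_force: 49.2
```

Emit:
jog_arm([
  [[0,0,0.3,0,0,0,-1],[0,0,0.5,0,0,0,-1],[0,0,0.4,0,0,0,-1],[0,0,0.2,0,0,0,-1],[0,0,0,0,0,0,-1]],
])

```text
time: 4.1
tool_pos: [0.5598, -0.0341, 0.0834]
tcp_rot: [-2.954, -1.063, 0.007]
wrist_force: [-0.4, 0.4, -4.1]
width: 0.66
grip_force: 49.2
```

```bash
python3 - <<'E'
from h import *
im,d,p,R,o=cam("scene"); cv2.imwrite("pics/s2.png",im)
comps(cloud(d,p,R,o),im=im,zmax=.055,y=(-.43,.1))
go(560.4,-35.3,80); s=read_state(); print(s["width"],s["wrist_force"])
E
```

```text
350 ztop 0.016 rect [ 383.4 -187.3] [117.5  13.3] 86.6 circ 381.4 -187.1 58.8 col [217 242 209]
425 ztop 0.018 rect [405.    4.2] [87.4 13.9] 77.2 circ 405.0 4.2 43.8 col [70 94 62]
773 ztop 0.014 rect [473.2 -96.1] [91.4 44.2] 84.3 circ 465.7 -95.5 46.2 col [250 250 250]
453 ztop 0.013 rect [507.   56.7] [41.7 40.3] 69.7 circ 507.6 56.3 21.5 col [180 211 231]
831 ztop 0.051 rect [556.4 -27.9] [19.8 77.5] 38.6 circ 561.6 -23.7 38.8 col [117 126 119]
81 ztop 0.021 rect [ 548. -351.] [47.   9.6] 81.2 circ 543.6 -350.3 23.5 col [ 84 165 219]
1043 ztop 0.014 rect [ 607.2 -249.9] [94.  95.5] 44.0 circ 608.3 -249.4 49.4 col [172 169 159]
2052 ztop 0.015 rect [633.9  28.7] [85.  85.1] 39.7 circ 633.7 29.0 58.6 col [166 163 153]
t=4.15 pos [560.6 -34.2  84.5] closing -50.4 tilt 0.18 units x,y(after turn),z,turn: [-0.03  0.02  0.15 -0.  ]
0.6636982560071494 [ 0.31867027  0.3725859  -3.58427094]
```

Emit:
jog_arm([
  [[0,0,0.04,0,0,0,-1],[0,0,0.04,0,0,0,-1],[0,0,0,0,0,0,-1],[0,0,0,0,0,0,-1],[0,0,0,0,0,0,-1]],
])

```text
time: 4.57
tool_pos: [0.5618, -0.0341, 0.0841]
tcp_rot: [2.956, 1.064, 0.001]
wrist_force: [0.6, -0.7, -3.8]
width: 0.663
grip_force: 49.2
```

Emit:
jog_arm([
  [[0,0,0.05,0,0,0,-1],[0,0,0.05,0,0,0,-1],[0,0,0,0,0,0,-1],[0,0,0,0,0,0,-1],[0,0,0,0,0,0,-1]],
])

```text
time: 4.98
tool_pos: [0.5619, -0.0341, 0.0823]
tcp_rot: [2.955, 1.064, 0.001]
wrist_force: [-3.7, 0.4, 6.2]
width: 0.661
grip_force: 50.0
```

Emit:
jog_arm([
  [[0,0,0,0,0,0,0.6],[0,0,0,0,0,0,0.8],[0,0,0,0,0,0,0.9],[0,0,0,0,0,0,0.9],[0,0,0,0,0,0,0.9]],
])

```text
time: 5.4
tool_pos: [0.5615, -0.034, 0.0807]
tcp_rot: [2.956, 1.064, 0.0]
wrist_force: [-0.1, 0.2, -1.3]
width: 0.95
grip_force: 0.0
```

Emit:
jog_arm([
  [[0,0,-0.4,0,0,0,0.9],[0,0,-0.9,0,0,0,0.9],[0,0,-1,0,0,0,0.9],[0,0,-1,0,0,0,0.9],[0,0,-1,0,0,0,0.9]],
])

```text
time: 5.82
tool_pos: [0.5612, -0.034, 0.2117]
tcp_rot: [-2.956, -1.064, -0.0]
wrist_force: [0.8, -0.1, 0.4]
width: 0.952
grip_force: 0.0
```

Emit:
jog_arm([
  [[0,0,0,0,0,0,0.9],[0,0,0,0,0,0,0.9],[0,0,0,0,0,0,0.9],[0,0,0,0,0,0,0.9],[0,0,0,0,0,0,0.9]],
])

```text
time: 6.23
tool_pos: [0.5602, -0.0339, 0.2079]
tcp_rot: [-2.954, -1.064, 0.005]
wrist_force: [-1.1, -0.2, -0.5]
width: 0.95
grip_force: 0.0
```

```bash
python3 - <<'E'
from h import *
go(456,-262.5,200,39.5)
im,d,p,R,o=cam("wrist"); cv2.imwrite("pics/w3.png",im)
comps(cloud(d,p,R,o),im=im)
E
```

```text
t=6.23 pos [560.2 -33.9 207.9] closing -50.4 tilt 0.19 units x,y(after turn),z,turn: [ -3.67  -7.53   0.26 -14.98]
942 ztop 0.033 rect [354.2 142.7] [15.4  3.1] 50.3 circ 354.4 142.5 7.7 col [188 198 196]
224 ztop 0.013 rect [391.6 -67. ] [62.3  8.1] 73.0 circ 394.1 -67.7 31.2 col [215 220 216]
642 ztop 0.017 rect [414.6  29.2] [32.5 13.7] 73.9 circ 411.4 30.0 16.4 col [71 97 62]
11388 ztop 0.060 rect [505.5 172.5] [102.5  22.3] 4.5 circ 505.9 167.2 51.4 col [140  93  71]
5544 ztop 0.013 rect [484.1 -98.8] [91.  60.8] 84.7 circ 484.2 -98.1 52.6 col [253 253 253]
172 ztop 0.013 rect [470.6 215.2] [18.9  5.5] 23.0 circ 470.0 216.5 9.5 col [72 60 57]
109 ztop 0.014 rect [481.2 202.9] [ 7.2 11.6] 14.9 circ 481.6 203.0 6.2 col [131 104  94]
1916 ztop 0.012 rect [510.4  54.2] [41.4 41.4] 80.9 circ 510.2 54.2 21.3 col [190 213 237]
768 ztop 0.016 rect [500.5 215. ] [16.4 30. ] 53.8 circ 498.0 211.5 15.2 col [98 86 82]
315 ztop 0.020 rect [ 519.1 -321.6] [13.7 15. ] 72.8 circ 520.4 -321.6 9.0 col [ 74 128 179]
712 ztop 0.016 rect [530.1 217.2] [12.2 28.2] 6.3 circ 532.6 217.6 14.3 col [98 86 83]
4180 ztop 0.037 rect [559.3 -36.2] [57.2 57.2] 33.5 circ 559.1 -36.3 29.2 col [154 168 158]
4787 ztop 0.014 rect [ 625.2 -244.4] [61.8 96.2] 24.5 circ 610.4 -251.0 48.2 col [192 190 181]
11568 ztop 0.014 rect [636.6  27.3] [83.8 84.2] 39.7 circ 636.5 27.8 58.7 col [206 205 197]
```

Emit:
jog_arm([
  [[0,0,0,0,0,-1,0.9],[0,0,0,0,0,-1,0.9],[0,0,0,0,0,-1,0.9],[0,0,0,0,0,-1,0.9],[0,0,0,0,0,-1,0.9]],
])

```text
time: 6.7
tool_pos: [0.5608, -0.0339, 0.2083]
tcp_rot: [-2.574, -1.799, 0.003]
wrist_force: [-0.6, -0.4, -0.1]
width: 0.95
grip_force: 0.0
```

Emit:
jog_arm([
  [[0,0,0,0,0,-1,0.9],[0,0,0,0,0,-1,0.9],[0,0,0,0,0,-1,0.9],[0,0,0,0,0,-1,0.9],[0,0,0,0,0,-1,0.9]],
])

```text
time: 7.12
tool_pos: [0.5608, -0.0339, 0.2084]
tcp_rot: [-2.02, -2.403, 0.002]
wrist_force: [0.3, 0.6, -0.1]
width: 0.952
grip_force: 0.0
```

Emit:
jog_arm([
  [[0,0,0,0,0,-1,0.9],[0,0,0,0,0,-1,0.9],[0,0,0,0,0,-1,0.9],[0,0,0,0,0,-1,0.9],[0,0,0,0,0,-1,0.9]],
])

```text
time: 7.53
tool_pos: [0.5608, -0.0339, 0.2084]
tcp_rot: [-1.329, -2.844, 0.001]
wrist_force: [0.6, -0.5, -0.2]
width: 0.948
grip_force: 0.0
```

Emit:
jog_arm([
  [[-0.4,-0.8,0,0,0,0,0.9],[-0.47,-0.93,0,0,0,0,0.9],[-0.47,-0.93,0,0,0,0,0.9],[-0.47,-0.93,0,0,0,0,0.9],[-0.47,-0.93,0,0,0,0,0.9]],
])

```text
time: 7.95
tool_pos: [0.4993, -0.1739, 0.2085]
tcp_rot: [-1.336, -2.841, 0.0]
wrist_force: [1.3, -0.1, -1.6]
width: 0.95
grip_force: 0.0
```

Emit:
jog_arm([
  [[-0.47,-0.93,0,0,0,0,0.9],[-0.47,-0.93,0,0,0,0,0.9],[-0.47,-0.93,0,0,0,0,0.9],[-0.08,-0.1,0,0,0,0,0.9],[0,0,0,0,0,0,0.9]],
])

```text
time: 8.37
tool_pos: [0.4612, -0.2642, 0.2087]
tcp_rot: [-1.342, -2.839, -0.0]
wrist_force: [-0.1, 0.0, 0.1]
width: 0.955
grip_force: 0.0
```

```bash
python3 - <<'E'
from h import *
im,d,p,R,o=cam("wrist"); cv2.imwrite("pics/w4.png",im)
comps(cloud(d,p,R,o),im=im,y=(-.45,0))
go(460.7,-262.5,80)
E
```

```text
3087 ztop 0.016 rect [ 385.5 -192.1] [112.8  14.4] 87.4 circ 387.0 -192.2 56.4 col [135 157 139]
2490 ztop 0.041 rect [ 460.  -263.7] [41.4 41.6] 37.8 circ 460.0 -263.8 21.1 col [76 78 78]
9405 ztop 0.013 rect [483.7 -98.8] [90.7 60.2] 84.4 circ 483.4 -98.6 53.1 col [226 230 231]
3278 ztop 0.021 rect [ 525.7 -348.1] [61.6 61.7] 41.0 circ 526.7 -346.3 33.1 col [ 56  99 160]
4936 ztop 0.038 rect [550.5 -48.5] [30.7 56.4] 55.8 circ 556.5 -39.7 28.3 col [114 127 119]
3566 ztop 0.014 rect [ 603.2 -246.8] [94.8 80.5] 53.9 circ 609.4 -251.1 48.2 col [87 86 81]
t=8.42 pos [ 461.7 -263.1  208.8] closing 39.5 tilt 0.11 units x,y(after turn),z,turn: [ 0.03 -0.01  4.29 -0.  ]
```

View pics/w4.png

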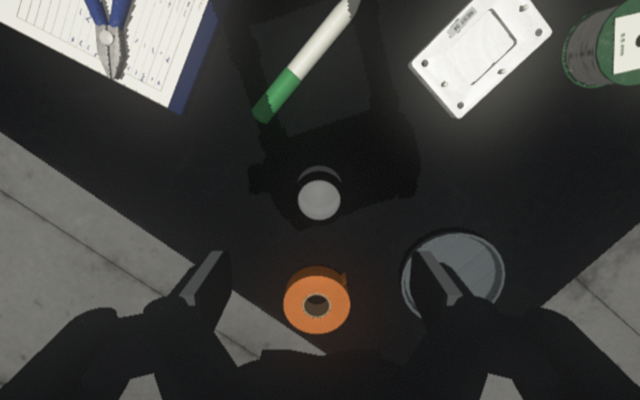

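The wrist picture shows the loupe at (319,198), the tape roll at (317,305) with its loose end at (343,279), and the round dish at (455,278).

Emit:
jog_arm([
  [[0.02,-0.05,0.7,0,0,0,0.9],[0,0,1,0,0,0,0.9],[0,0,1,0,0,0,0.9],[0,0,0.9,0,0,0,0.9],[0,0,0.55,0,0,0,0.9]],
], force=30)

```text
time: 8.83
tool_pos: [0.4595, -0.2606, 0.0817]
tcp_rot: [-1.333, -2.839, -0.002]
wrist_force: [0.0, 0.3, 0.5]
width: 0.954
grip_force: 0.0
```

Emit:
jog_arm([
  [[0,0,0,0,0,0,0.9],[0,0,0,0,0,0,0.3],[0,0,0,0,0,0,-0.5],[0,0,0,0,0,0,-1],[0,0,0,0,0,0,-1]],
])

```text
time: 9.25
tool_pos: [0.4621, -0.2639, 0.0873]
tcp_rot: [1.336, 2.84, -0.001]
wrist_force: [-0.8, 0.4, 0.1]
width: 0.467
grip_force: 30.2
```

Emit:
jog_arm([
  [[0,0,0,0,0,0,-1],[0,0,0,0,0,0,-1],[0,0,0,0,0,0,-1],[0,0,0,0,0,0,-1],[0,0,0,0,0,0,-1]],
])

```text
time: 9.67
tool_pos: [0.4621, -0.264, 0.0872]
tcp_rot: [1.336, 2.839, 0.0]
wrist_force: [-0.6, 2.6, 7.3]
width: 0.469
grip_force: 30.8
```

Emit:
jog_arm([
  [[0,0,-0.3,0,0,0,-1],[0,0,-0.6,0,0,0,-1],[0,0,-0.5,0,0,0,-1],[0.04,0.4,-0.1,0,0,0,-1],[0.08,0.8,0,0,0,0,-1]],
])

```text
time: 10.08
tool_pos: [0.4865, -0.2389, 0.1322]
tcp_rot: [1.34, 2.838, -0.001]
wrist_force: [1.1, -0.8, -1.3]
width: 0.467
grip_force: 30.5
```

Emit:
jog_arm([
  [[0.1,0.9,0,0,0,0,-1],[0.1,0.9,0,0,0,0,-1],[0.08,0.7,0,0,0,0,-1],[0.04,0.42,0,0,0,0,-1],[0,0,0,0,0,0,-1]],
])

```text
time: 10.5
tool_pos: [0.5493, -0.1724, 0.1303]
tcp_rot: [1.334, 2.843, 0.001]
wrist_force: [-0.2, -0.6, -0.8]
width: 0.468
grip_force: 30.5
```

Emit:
jog_arm([
  [[0,0,0.3,0,0,0,-1],[0,0,0.5,0,0,0,-1],[0,0,0.4,0,0,0,-1],[0,0,0.2,0,0,0,-1],[0,0,0,0,0,0,-1]],
])

```text
time: 10.92
tool_pos: [0.5461, -0.1749, 0.087]
tcp_rot: [-1.338, -2.839, 0.001]
wrist_force: [0.3, -0.1, -0.7]
width: 0.462
grip_force: 30.8
```

```bash
python3 - <<'E'
from h import *
go(547,-174.8,87)
im,d,p,R,o=cam("scene"); cv2.imwrite("pics/s3.png",im)
comps(cloud(d,p,R,o),im=im,y=(-.43,-.12),zmin=.02)
im,d,p,R,o=cam("wrist"); cv2.imwrite("pics/w5.png",im); go(547,-174.8,87)
print(ray([[320,200]],p,R,o,.04))
E
```

```text
t=10.92 pos [ 546.1 -174.9   87. ] closing 39.5 tilt 0.17 units x,y(after turn),z,turn: [-0.02  0.03  0.   -0.  ]
532 ztop 0.069 rect [ 542.5 -169.5] [100.1  21.4] 39.3 circ 536.7 -162.4 50.1 col [91 90 89]
t=11.02 pos [ 546.6 -174.9   87.4] closing 39.5 tilt 0.08 units x,y(after turn),z,turn: [-0.01  0.01  0.01 -0.  ]
[[ 0.5231775  -0.14593817  0.04      ]]
```

View pics/w5.png

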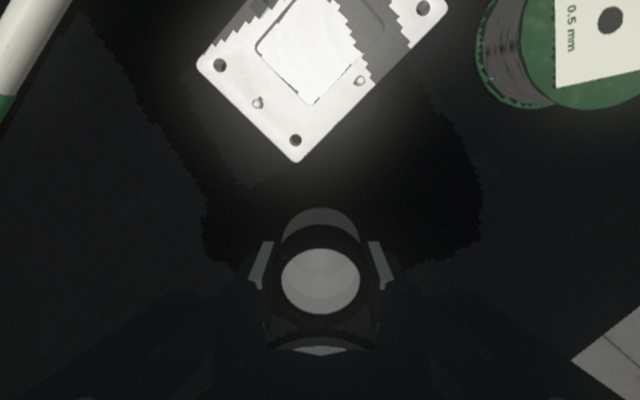

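The loupe hangs upright between the pads at (320,280), with the plate's corner at (297,160).

Emit:
jog_arm([
  [[0,0,0.04,0,0,0,-1],[0,0,0.04,0,0,0,-1],[0,0,0,0,0,0,-1],[0,0,0,0,0,0,-1],[0,0,0,0,0,0,-1]],
])

```text
time: 11.43
tool_pos: [0.5471, -0.1748, 0.0866]
tcp_rot: [-1.338, -2.842, 0.001]
wrist_force: [-4.2, 0.2, 6.8]
width: 0.464
grip_force: 31.5
```

Emit:
jog_arm([
  [[0,0,-0.03,0,0,0,0.0],[0,0,0,0,0,0,0.4],[0,0,0,0,0,0,0.6],[0,0,0,0,0,0,0.6],[0,0,0,0,0,0,0.6]],
])

```text
time: 11.85
tool_pos: [0.5474, -0.1744, 0.0865]
tcp_rot: [-1.338, -2.842, 0.0]
wrist_force: [-0.1, -0.6, -0.6]
width: 0.796
grip_force: 0.0
```

Emit:
jog_arm([
  [[0,0,-0.4,0,0,0,0.6],[0,0,-0.9,0,0,0,0.6],[0,0,-1,0,0,0,0.6],[0,0,-1,0,0,0,0.6],[0,0,-0.7,0,0,0,0.6]],
])

```text
time: 12.27
tool_pos: [0.5485, -0.1747, 0.2105]
tcp_rot: [1.336, 2.839, 0.001]
wrist_force: [0.8, -0.5, 0.3]
width: 0.799
grip_force: 0.0
```

Emit:
jog_arm([
  [[0,0,0,0,0,0.2,0.6],[0,0,0,0,0,0,0.6],[0,0,0,0,0,0,0.6],[0,0,0,0,0,0,0.6],[0,0,0,0,0,0,0.6]],
])

```text
time: 12.68
tool_pos: [0.5465, -0.174, 0.205]
tcp_rot: [-1.366, -2.826, 0.001]
wrist_force: [0.8, -1.1, 0.3]
width: 0.799
grip_force: 0.0
```

```bash
python3 - <<'E'
from h import *
go(510.2,54.2,200)
im,d,p,R,o=cam("wrist"); cv2.imwrite("pics/w6.png",im)
comps(cloud(d,p,R,o),im=im,y=(-.45,0.1))
E
```

```text
t=12.68 pos [ 546.5 -174.   205. ] closing 38.4 tilt 0.19 units x,y(after turn),z,turn: [ 6.71  3.78  0.17 -0.  ]
3417 ztop 0.016 rect [ 385.8 -189.5] [118.5  14.3] 87.6 circ 386.9 -189.5 59.2 col [131 154 133]
9694 ztop 0.013 rect [483.7 -98.7] [90.3 60.1] 84.7 circ 484.0 -99.0 52.4 col [212 216 216]
149 ztop 0.021 rect [ 499.  -340.8] [17.2  5.1] 70.0 circ 497.8 -340.4 8.6 col [ 35  64 106]
2560 ztop 0.041 rect [ 546.7 -172.7] [41.7 41. ] 38.8 circ 546.7 -172.8 21.2 col [81 83 83]
6388 ztop 0.038 rect [558.6 -36.2] [57.6 57.2] 55.9 circ 559.1 -36.3 29.3 col [142 160 147]
6771 ztop 0.014 rect [ 609.7 -251.3] [95.1 94.9] 84.2 circ 609.6 -251.1 48.3 col [93 92 87]
13011 ztop 0.014 rect [636.3  27.6] [87.2 84.3] 39.5 circ 635.7 27.0 58.4 col [86 86 81]
```

Emit:
jog_arm([
  [[0.7,0.4,0,0,0,0,0.6],[0.87,0.49,0,0,0,0,0.6],[0.87,0.49,0,0,0,0,0.6],[0.87,0.49,0,0,0,0,0.6],[0.87,0.49,0,0,0,0,0.6]],
])

```text
time: 13.15
tool_pos: [0.5242, -0.031, 0.2056]
tcp_rot: [-1.367, -2.826, 0.001]
wrist_force: [0.2, -0.0, 0.8]
width: 0.802
grip_force: 0.0
```

Emit:
jog_arm([
  [[0.87,0.49,0,0,0,0,0.6],[0.87,0.49,0,0,0,0,0.6],[0.79,0.44,0.2,0,0,0,0.6],[0,0,0.7,0,0,0,0.6],[0,0,0.8,0,0,0,0.6]],
])

```text
time: 13.57
tool_pos: [0.5121, 0.0556, 0.1562]
tcp_rot: [1.362, 2.828, 0.003]
wrist_force: [0.1, -0.5, -1.0]
width: 0.796
grip_force: 0.0
```

Emit:
jog_arm([
  [[0,0,0.8,0,0,0,0.6],[0,0,0.5,0,0,0,0.6],[0,0,0,0,0,0,0.6],[0,0,0,0,0,0,0.6],[0,0,0,0,0,0,0.6]],
])

```text
time: 13.98
tool_pos: [0.5118, 0.0538, 0.1171]
tcp_rot: [1.367, 2.828, 0.0]
wrist_force: [-0.3, -0.5, -0.4]
width: 0.802
grip_force: 0.0
```

```bash
python3 - <<'E'
from h import *
go(510.2,54.2,74)
im,d,p,R,o=cam("wrist"); cv2.imwrite("pics/w7.png",im); go(510.2,54.2,74)
comps(cloud(d,p,R,o),im=im,y=(-.45,0.1))
E
```

```text
t=13.98 pos [511.8  53.8 117.1] closing 38.4 tilt 0.02 units x,y(after turn),z,turn: [ 0.04 -0.03  1.44 -0.  ]
t=14.03 pos [512.3  53.8 117.7] closing 38.4 tilt 0.10 units x,y(after turn),z,turn: [ 0.05 -0.05  1.46 -0.  ]
4733 ztop 0.017 rect [407.1   2.7] [90.2 14.2] 77.2 circ 406.6 2.8 45.1 col [143 189 127]
117 ztop 0.009 rect [ 390.8 -131.5] [ 3.6 27.9] 11.2 circ 392.1 -131.3 14.0 col [234 239 239]
76 ztop 0.012 rect [460. -52.] [6.2 2.6] 34.2 circ 460.6 -53.0 3.1 col [248 250 250]
866 ztop 0.069 rect [482.9  34. ] [13.6 22.5] 75.8 circ 482.3 31.3 11.9 col [96 96 95]
1175 ztop 0.014 rect [ 503.9 -105.7] [39.8 16.8] 72.3 circ 496.5 -103.3 19.9 col [254 254 254]
3756 ztop 0.012 rect [509.8  54.4] [41.3 41.8] 36.4 circ 509.7 54.4 21.3 col [177 204 240]
1109 ztop 0.021 rect [543.6 -19.8] [40.6 10.3] 43.5 circ 547.1 -23.5 20.3 col [202 210 212]
856 ztop 0.070 rect [538.7  78.6] [13.9 22.2] 0.1 circ 541.7 78.5 11.7 col [97 97 96]
1255 ztop 0.014 rect [587.2  25.1] [15.7 34. ] 13.5 circ 592.2 26.2 17.1 col [204 203 196]
1126 ztop 0.014 rect [680.7  36. ] [ 3.8 14. ] 47.7 circ 680.0 35.2 7.0 col [219 217 210]
```

View pics/w7.png

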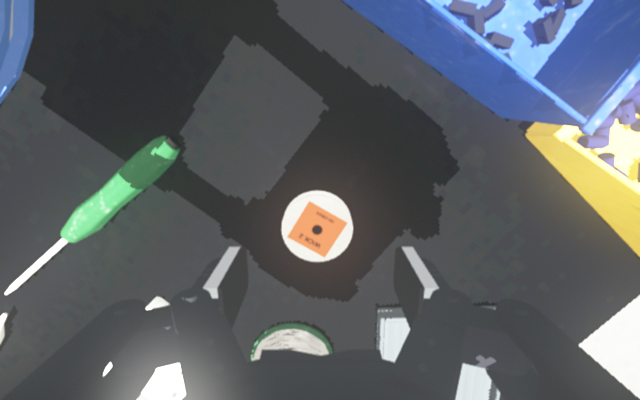

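The wick spool is at (317,227), centred between the open pads at (225,270) and (420,270).

Emit:
jog_arm([
  [[0.04,-0.04,0.4,0,0,0,0.6],[0,0,0.5,0,0,0,0.6],[0,0,0.3,0,0,0,0.6],[0,0,0.22,0,0,0,0.6],[0,0,0,0,0,0,0.6]],
], force=20)

```text
time: 14.45
tool_pos: [0.5091, 0.0539, 0.0734]
tcp_rot: [-1.367, -2.827, 0.001]
wrist_force: [-0.2, 0.7, 0.1]
width: 0.8
grip_force: 0.0
```

Emit:
jog_arm([
  [[0,0,0,0,0,0,0.3],[0,0,0,0,0,0,0.2],[0,0,0,0,0,0,0.1],[0,0,0,0,0,0,0.1],[0,0,0,0,0,0,0.1]],
])

```text
time: 14.87
tool_pos: [0.5101, 0.054, 0.0746]
tcp_rot: [1.367, 2.828, 0.001]
wrist_force: [-0.7, -1.0, -0.0]
width: 0.553
grip_force: 0.0
```

```bash
python3 - <<'E'
from h import *
go(510.2,54.2,74);s=read_state();print(s["wrist_force"],s["width"],s["grip_force"])
E
```

```text
t=14.87 pos [510.1  54.   74.6] closing 38.4 tilt 0.06 units x,y(after turn),z,turn: [ 0.    0.01  0.02 -0.  ]
[-0.67427102 -0.95577604 -0.00850015] 0.5527272749129453 0.0
```

Emit:
jog_arm([
  [[0,0,0.05,0,0,0,0],[0,0,0,0,0,0,-0.1],[0,0,0,0,0,0,-0.3],[0,0,0,0,0,0,-1],[0,0,0,0,0,0,-1]],
])

```text
time: 15.28
tool_pos: [0.5101, 0.054, 0.0731]
tcp_rot: [1.367, 2.828, 0.001]
wrist_force: [-0.8, 0.3, 4.9]
width: 0.472
grip_force: 20.2
```

Emit:
jog_arm([
  [[0,0,0,0,0,0,-1],[0,0,0,0,0,0,-1],[0,0,0,0,0,0,-1],[0,0,0,0,0,0,-1],[0,0,0,0,0,0,-1]],
])

```text
time: 15.7
tool_pos: [0.51, 0.054, 0.073]
tcp_rot: [1.367, 2.828, 0.001]
wrist_force: [-0.8, -0.0, 5.8]
width: 0.474
grip_force: 20.2
```

Emit:
jog_arm([
  [[0,0,-0.3,0,0,0,-1],[0,0,-0.7,0,0,0,-1],[0,0,-0.7,0,0,0,-1],[0,0,-0.3,0,0,0,-1],[0,0,0,0,0,0,-1]],
])

```text
time: 16.12
tool_pos: [0.5115, 0.0541, 0.1352]
tcp_rot: [1.365, 2.824, 0.004]
wrist_force: [0.1, -0.5, 0.5]
width: 0.477
grip_force: 20.4
```

```bash
python3 - <<'E'
from h import *
go(559.3,-36.2,130)
im,d,p,R,o=cam("wrist"); cv2.imwrite("pics/w8.png",im)
go(559.3,-36.2,130); print(ray([[320,260],[320,280],[320,300]],p,R,o,.066))
comps(cloud(d,p,R,o),im=im,zmin=.03,y=(-.45,0.1))
E
```

```text
t=16.12 pos [511.5  54.1 135.2] closing 38.4 tilt 0.30 units x,y(after turn),z,turn: [-3.35 -0.62  0.17 -0.  ]
t=16.17 pos [510.5  54.1 133.7] closing 38.4 tilt 0.17 units x,y(after turn),z,turn: [-3.37 -0.59  0.12 -0.  ]
[[0.51185547 0.05506073 0.066     ]
 [0.51852971 0.04663444 0.066     ]
 [0.5254756  0.0378652  0.066     ]]
591 ztop 0.070 rect [502.5  63.4] [58.1 15.1] 37.8 circ 504.9 60.4 29.2 col [183 190 192]
544 ztop 0.037 rect [547.1 -14.1] [37.8  9.8] 30.2 circ 549.0 -17.3 18.9 col [141 181 133]
```

View pics/w8.png

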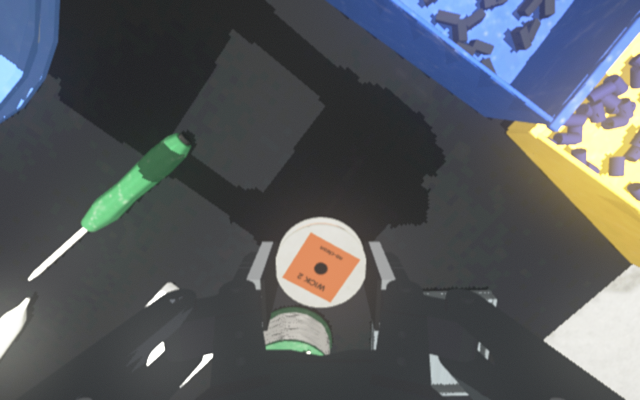

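The wick spool is held flat, its hole at (321,267).

Emit:
jog_arm([
  [[-0.4,-0.07,0,0,0,0,-1],[-0.8,-0.15,0,0,0,0,-1],[-0.85,-0.16,0,0,0,0,-1],[-0.8,-0.15,0,0,0,0,-1],[-0.49,-0.09,0,0,0,0,-1]],
])

```text
time: 16.58
tool_pos: [0.5576, -0.0385, 0.1311]
tcp_rot: [-1.368, -2.827, 0.002]
wrist_force: [-0.0, -0.1, 0.8]
width: 0.474
grip_force: 20.4
```

Emit:
jog_arm([
  [[0,0,0.2,0,0,0,-1],[0,0,0.3,0,0,0,-1],[0,0,0.1,0,0,0,-1],[0,0,0,0,0,0,-1],[0,0,0,0,0,0,-1]],
])

```text
time: 17.0
tool_pos: [0.556, -0.0352, 0.1134]
tcp_rot: [-1.365, -2.827, 0.001]
wrist_force: [-0.2, 1.0, 0.0]
width: 0.479
grip_force: 20.4
```

```bash
python3 - <<'E'
from h import *
go(558.3,-36.2,109)
im,d,p,R,o=cam("wrist"); cv2.imwrite("pics/w9.png",im); go(558.3,-36.2,109)
hsv=cv2.cvtColor(im,cv2.COLOR_BGR2HSV); m=((hsv[...,0]<18)&(hsv[...,1]>110)&(hsv[...,2]>120)).astype(np.uint8)
c=max(cv2.findContours(m,0,1)[0],key=cv2.contourArea); (u,v),sz,a=cv2.minAreaRect(c); print(u,v,sz,ray([[u,v]],p,R,o,.053)*1000)
print(cloud(d,p,R,o)[int(v),int(u)])
im,d,p,R,o=cam("scene"); 
cv2.imwrite("pics/s4.png",cv2.resize(im[150:310,130:390],None,fx=3,fy=3))
E
```

```text
t=17.00 pos [556.  -35.2 113.4] closing 38.5 tilt 0.15 units x,y(after turn),z,turn: [-0.07  0.04  0.15 -0.  ]
t=17.05 pos [556.6 -35.2 114.1] closing 38.5 tilt 0.07 units x,y(after turn),z,turn: [-0.06  0.02  0.17 -0.  ]Traceback (most recent call last):
  File "<stdin>", line 5, in <module>
ValueError: max() iterable argument is empty
```

View pics/w9.png

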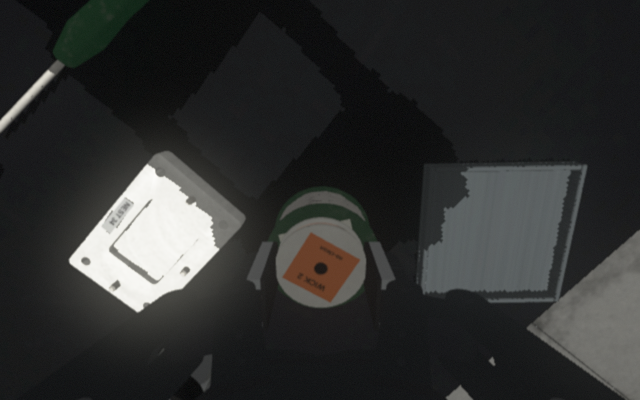

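The wick spool's hole is at (321,267), held over the solder spool, whose flange is at (322,225).

```bash
python3 - <<'E'
from h import *
im,d,p,R,o=cam("wrist"); P=cloud(d,p,R,o); go(558.3,-36.2,109)
print(ray([[321,267]],p,R,o,.052)*1000, P[280,300],P[250,330],P[292,345])
E
```

```text
t=17.10 pos [557.  -35.3 114.5] closing 38.5 tilt 0.02 units x,y(after turn),z,turn: [-0.05  0.02  0.18 -0.  ]
[[556.77520846 -33.88482544  52.        ]] [ 0.55353127 -0.04542667  0.05138072] [ 0.55451632 -0.02459505  0.05247381] [ 0.57363201 -0.03708983  0.05193349]
```

Emit:
jog_arm([
  [[-0.11,0.02,0,0,0,0,-1],[0,0,0.05,0,0,0,-1],[0,0,0.05,0,0,0,-1],[0,0,0,0,0,0,-1],[0,0,0,0,0,0,-1]],
])

```text
time: 17.52
tool_pos: [0.5597, -0.0382, 0.1115]
tcp_rot: [-1.367, -2.828, 0.0]
wrist_force: [0.8, 0.7, 0.2]
width: 0.48
grip_force: 20.4
```

Emit:
jog_arm([
  [[0,0,0.03,0,0,0,-1],[0,0,0,0,0,0,-1],[0,0,0,0,0,0,-1],[0,0,0,0,0,0,-1],[0,0,0,0,0,0,-1]],
])

```text
time: 17.93
tool_pos: [0.5598, -0.0383, 0.1107]
tcp_rot: [1.367, 2.828, 0.0]
wrist_force: [0.6, 0.1, -0.6]
width: 0.475
grip_force: 20.4
```

Emit:
jog_arm([
  [[0,0,0.04,0,0,0,-1],[0,0,0,0,0,0,-1],[0,0,0,0,0,0,-1],[0,0,0,0,0,0,-1],[0,0,0,0,0,0,-1]],
])

```text
time: 18.35
tool_pos: [0.5598, -0.0383, 0.1095]
tcp_rot: [-1.367, -2.828, 0.0]
wrist_force: [-0.0, 1.0, -0.8]
width: 0.479
grip_force: 20.4
```

Emit:
jog_arm([
  [[0,0,0.03,0,0,0,-1],[0,0,0,0,0,0,-1],[0,0,0,0,0,0,-1],[0,0,0,0,0,0,-1],[0,0,0,0,0,0,-1]],
])

```text
time: 18.77
tool_pos: [0.56, -0.0383, 0.1091]
tcp_rot: [1.367, 2.828, 0.0]
wrist_force: [-1.1, 0.9, 5.2]
width: 0.478
grip_force: 20.8
```

Emit:
jog_arm([
  [[0,0,0,0,0,0,0.0],[0,0,0,0,0,0,0.1],[0,0,0,0,0,0,0.3],[0,0,0,0,0,0,0.5],[0,0,0,0,0,0,0.6]],
])

```text
time: 19.18
tool_pos: [0.5597, -0.0383, 0.1083]
tcp_rot: [-1.367, -2.828, 0.0]
wrist_force: [0.4, 0.2, -0.3]
width: 0.795
grip_force: 0.0
```

Emit:
jog_arm([
  [[0,0,-0.2,0,0,0,0.6],[0,0,-0.6,0,0,0,0.6],[0,0,-1,0,0,0,0.6],[0,0,-1,0,0,0,1],[0,0,-0.4,0,0,0,1]],
])

```text
time: 19.6
tool_pos: [0.562, -0.0385, 0.2093]
tcp_rot: [1.365, 2.823, 0.003]
wrist_force: [1.7, -1.1, 0.9]
width: 0.995
grip_force: 0.0
```

Emit:
jog_arm([
  [[0,0,0,0,0,0,1],[0,0,0,0,0,0,1],[0,0,0,0,0,0,1],[0,0,0,0,0,0,1],[0,0,0,0,0,0,1]],
])

```text
time: 20.02
tool_pos: [0.5586, -0.0382, 0.2024]
tcp_rot: [-1.366, -2.825, 0.002]
wrist_force: [-0.8, 0.7, -0.4]
width: 0.999
grip_force: 0.0
```

```bash
python3 - <<'E'
from h import *
go(525.5,-348,200)
im,d,p,R,o=cam("wrist"); P=cloud(d,p,R,o)
comps(P,im=im,zmin=.043,x=(.5,.62),y=(-.1,0.02))
comps(P,im=im,zmin=.03,zmax=.041,x=(.5,.62),y=(-.1,0.02))
f=cv2.imread("pics/w4.png")
E
```

```text
t=20.02 pos [558.6 -38.2 202.4] closing 38.4 tilt 0.22 units x,y(after turn),z,turn: [-7.41 -7.28  0.08 -0.  ]
2424 ztop 0.048 rect [560.5 -37.3] [40.7 41.6] 36.8 circ 560.5 -37.3 21.1 col [153 177 214]
1833 ztop 0.038 rect [558.6 -36.1] [57.2 57.3] 84.7 circ 558.6 -36.1 29.0 col [112 129 114]
```

Emit:
jog_arm([
  [[-0.6,-0.6,0,0,0,0,1],[-0.9,-0.88,0,0,0,0,1],[-0.9,-0.88,0,0,0,0,1],[-0.9,-0.88,0,0,0,0,1],[-0.9,-0.88,0,0,0,0,1]],
])

```text
time: 20.48
tool_pos: [0.5405, -0.2151, 0.2037]
tcp_rot: [-1.366, -2.828, 0.0]
wrist_force: [0.3, -0.3, 0.2]
width: 1.001
grip_force: 0.0
```

Emit:
jog_arm([
  [[-0.9,-0.88,0,0,0,0,1],[-0.9,-0.88,0,0,0,0,1],[-0.9,-0.88,0,0,0,0,1],[-0.51,-0.52,0,0,0,0,1],[0,0,0,0,0,0,1]],
])

```text
time: 20.9
tool_pos: [0.5257, -0.3527, 0.2037]
tcp_rot: [1.373, 2.826, -0.003]
wrist_force: [-0.4, -0.1, 0.0]
width: 1.0
grip_force: 0.0
```

Emit:
jog_arm([
  [[0,0,0,0,0,0,1],[0,0,0,0,0,0,1],[0,0,0,0,0,0,1],[0,0,0,0,0,0,1],[0,0,0,0,0,0,1]],
])

```text
time: 21.32
tool_pos: [0.527, -0.3469, 0.2045]
tcp_rot: [-1.365, -2.829, -0.0]
wrist_force: [-0.0, -0.7, 0.5]
width: 0.998
grip_force: 0.0
```

```bash
python3 - <<'E'
from h import *
go(525.5,-348,200)
im,d,p,R,o=cam("wrist"); P=cloud(d,p,R,o); cv2.imwrite("pics/w10.png",im)
comps(P,im=im,y=(-.45,-.1))
E
```

```text
t=21.32 pos [ 527.  -346.9  204.5] closing 38.5 tilt 0.02 units x,y(after turn),z,turn: [ 0.   -0.06  0.15 -0.  ]
3964 ztop 0.021 rect [ 526.2 -348.4] [61.5 61.4] 23.6 circ 527.0 -346.2 33.4 col [ 76 118 175]
4238 ztop 0.041 rect [ 549.1 -176.6] [42.3 34.8] 37.9 circ 546.7 -173.6 21.7 col [158 161 160]
9785 ztop 0.014 rect [ 609.5 -251.4] [94.9 94.7] 11.3 circ 609.7 -251.2 48.0 col [198 196 186]
```

View pics/w10.png

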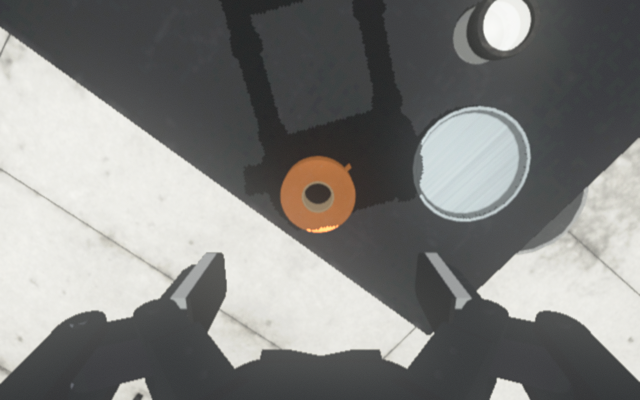

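The tape roll's bore is at (317,194) with the loose end at (350,166), and the round dish is at (472,163).

Emit:
jog_arm([
  [[0,0,0.3,0,0,1,1],[0,0,0.6,0,0,1,1],[0,0,0.6,0,0,1,1],[0,0,0.6,0,0,1,1],[0,0,0,0,0,1,1]],
], force=25)

```text
time: 21.78
tool_pos: [0.5248, -0.3459, 0.1374]
tcp_rot: [-2.053, -2.369, 0.001]
wrist_force: [-1.0, 0.8, -0.9]
width: 1.0
grip_force: 0.0
```

Emit:
jog_arm([
  [[-0.05,-0.03,0.5,0,0,0,1],[0,0,0.6,0,0,0,1],[0,0,0.5,0,0,0,1],[0,0,0.35,0,0,0,1],[0,0,0,0,0,0,1]],
])

```text
time: 22.2
tool_pos: [0.5246, -0.3482, 0.0804]
tcp_rot: [-2.049, -2.375, 0.001]
wrist_force: [-0.3, 0.2, -0.3]
width: 0.999
grip_force: 0.0
```

Emit:
jog_arm([
  [[0,0,0,0,0,0,0.8],[0,0,0,0,0,0,0.6],[0,0,0,0,0,0,0],[0,0,0,0,0,0,-1],[0,0,0,0,0,0,-1]],
])

```text
time: 22.62
tool_pos: [0.527, -0.3503, 0.0849]
tcp_rot: [2.051, 2.376, 0.001]
wrist_force: [-1.7, 2.0, 5.0]
width: 0.686
grip_force: 26.5
```

Emit:
jog_arm([
  [[0,0,0,0,0,0,-1],[0,0,0,0,0,0,-1],[0,0,0,0,0,0,-1],[0,0,0,0,0,0,-1],[0,0,0,0,0,0,-1]],
])

```text
time: 23.03
tool_pos: [0.527, -0.3503, 0.0849]
tcp_rot: [2.051, 2.376, 0.001]
wrist_force: [-0.7, 1.1, 5.8]
width: 0.684
grip_force: 26.5
```

```bash
python3 - <<'E'
from h import *
go(526.2,-348.4,83); s=read_state(); print(s["width"],s["grip_force"],s["wrist_force"])
E
```

```text
t=23.03 pos [ 527.  -350.3   84.9] closing 8.4 tilt 0.15 units x,y(after turn),z,turn: [ 0.07 -0.02  0.06 -0.  ]
0.6840566423489799 26.52004952869902 [-0.73438575  1.05734608  5.83237798]
```

Emit:
jog_arm([
  [[0,0,-0.2,0,0,0,-1],[0,0,-0.5,0,0,0,-1],[0,0,-0.5,0,0,0,-1],[0,0,-0.3,0,0,0,-1],[0,0,0,0,0,0,-1]],
])

```text
time: 23.45
tool_pos: [0.5275, -0.3509, 0.131]
tcp_rot: [2.049, 2.374, 0.001]
wrist_force: [-0.5, -0.8, 0.6]
width: 0.682
grip_force: 27.0
```

Emit:
jog_arm([
  [[0.35,0.41,0,0,0,0,-1],[0.7,0.8,0,0,0,0,-1],[0.7,0.8,0,0,0,0,-1],[0.65,0.8,0,0,0,0,-1],[0.35,0.4,0,0,0,0,-1]],
])

```text
time: 23.87
tool_pos: [0.6108, -0.2517, 0.1275]
tcp_rot: [-2.051, -2.379, -0.001]
wrist_force: [1.2, 0.6, -1.0]
width: 0.685
grip_force: 27.0
```

Emit:
jog_arm([
  [[0,0,0.2,0,0,0,-1],[0,0,0.2,0,0,0,-1],[0,0,0.2,0,0,0,-1],[0,0,0,0,0,0,-1],[0,0,0,0,0,0,-1]],
])

```text
time: 24.28
tool_pos: [0.6077, -0.2548, 0.1087]
tcp_rot: [-2.053, -2.375, 0.002]
wrist_force: [0.0, 0.5, -1.0]
width: 0.684
grip_force: 27.0
```

```bash
python3 - <<'E'
from h import *
im,d,p,R,o=cam("wrist"); P=cloud(d,p,R,o); cv2.imwrite("pics/w11.png",im); go(609.3,-252.8,91)
c=ray([[320,275]],p,R,o,.045); print(c)
hsv=cv2.cvtColor(im,cv2.COLOR_BGR2HSV); m=(hsv[...,0]>5)&(hsv[...,0]<20)&(hsv[...,1]>130)&(P[...,2]>.03)&(P[...,2]<.08)
q=P[m]; z=np.percentile(q[:,2],90); t=q[q[:,2]>z-.004]; print(len(q),z,cv2.minEnclosingCircle((t[:,:2]*1000).astype(np.float32)),cv2.minAreaRect((t[:,:2]*1000).astype(np.float32)))
E
```

```text
t=24.33 pos [ 608.2 -255.   109.4] closing 8.3 tilt 0.08 units x,y(after turn),z,turn: [ 0.07  0.05  0.61 -0.  ]
[[ 0.60836385 -0.25847453  0.045     ]]
10633 0.043968938114538184 ((607.8239135742188, -250.8953857421875), 33.46207809448242) ((607.5911865234375, -253.09132385253906), (61.190948486328125, 62.37888717651367), 19.93565559387207)
```

View pics/w11.png

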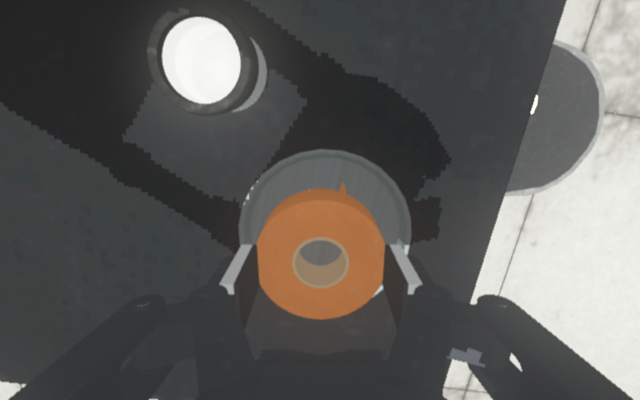

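The tape hangs flat over the dish, its bore at (320,262), with the loose end at (343,187) and the loupe upright at (205,62).

Emit:
jog_arm([
  [[0,0.05,0.2,0,0,0,-1],[0,0,0.2,0,0,0,-1],[0,0,0.12,0,0,0,-1],[0,0,0,0,0,0,-1],[0,0,0,0,0,0,-1]],
])

```text
time: 24.75
tool_pos: [0.6104, -0.2538, 0.0938]
tcp_rot: [-2.052, -2.377, 0.001]
wrist_force: [0.2, 0.5, 0.3]
width: 0.685
grip_force: 27.0
```

Emit:
jog_arm([
  [[0,0,0.05,0,0,0,-1],[0,0,0,0,0,0,-1],[0,0,0,0,0,0,-1],[0,0,0,0,0,0,-1],[0,0,0,0,0,0,-1]],
])

```text
time: 25.17
tool_pos: [0.6109, -0.2539, 0.0932]
tcp_rot: [2.052, 2.378, 0.0]
wrist_force: [-0.4, -0.9, -1.3]
width: 0.685
grip_force: 27.0
```

Emit:
jog_arm([
  [[0,0,0.05,0,0,0,-1],[0,0,0,0,0,0,-1],[0,0,0,0,0,0,-1],[0,0,0,0,0,0,-1],[0,0,0,0,0,0,-1]],
])

```text
time: 25.58
tool_pos: [0.6108, -0.2539, 0.0915]
tcp_rot: [-2.053, -2.378, 0.0]
wrist_force: [0.0, -0.3, -0.7]
width: 0.686
grip_force: 27.0
```

Emit:
jog_arm([
  [[0,0,0.03,0,0,0,-1],[0,0,0,0,0,0,-1],[0,0,0,0,0,0,0.45],[0,0,0,0,0,0,0.5],[0,0,0,0,0,0,0.6]],
])

```text
time: 26.0
tool_pos: [0.6108, -0.2539, 0.0905]
tcp_rot: [2.053, 2.378, -0.0]
wrist_force: [-0.3, 0.3, -1.3]
width: 0.8
grip_force: 0.0
```

Emit:
jog_arm([
  [[0,0,0,0,0,0,0.7],[0,0,-0.2,0,0,0,0.7],[0,0,-0.6,0,0,0,0.7],[0,0,-1,0,0,0,0.7],[0,0,-1,0,0,0,0.7]],
])

```text
time: 26.42
tool_pos: [0.6097, -0.2534, 0.1742]
tcp_rot: [-2.051, -2.376, 0.002]
wrist_force: [1.0, -0.1, 1.1]
width: 0.848
grip_force: 0.0
```

Emit:
jog_arm([
  [[0,0,-1,0,0,0,0.7],[0,0,-1,0,0,0,0.7],[0,0,-0.4,0,0,0,0.7],[0,0,0,0,0,0,0.7],[0,0,0,0,0,0,0.7]],
])

```text
time: 26.83
tool_pos: [0.6109, -0.254, 0.2469]
tcp_rot: [2.052, 2.377, 0.001]
wrist_force: [-0.6, 1.0, -0.4]
width: 0.849
grip_force: 0.0
```

```bash
python3 - <<'E'
from h import *
im,d,p,R,o=cam("wrist"); P=cloud(d,p,R,o); cv2.imwrite("pics/w12.png",im)
print(read_state()["wrist_force"])
comps(P,im=im,y=(-.45,.1)); print("tape"); comps(P,zmin=.017,im=im,y=(-.33,-.19),x=(.57,.8))
E
```

```text
[-0.29968772  0.61889333 -0.64517301]
2802 ztop 0.016 rect [ 386.4 -190.1] [116.5  14.7] 87.7 circ 384.9 -190.1 58.2 col [197 223 194]
2750 ztop 0.013 rect [ 481.4 -125.9] [35.5 60.6] 84.8 circ 482.0 -125.7 33.9 col [225 229 229]
2356 ztop 0.041 rect [ 547.6 -173.2] [41.2 41.6] 33.0 circ 547.5 -173.3 21.3 col [172 174 174]
7102 ztop 0.027 rect [ 611.1 -251.7] [61.6 61.7] 35.7 circ 611.5 -249.1 33.7 col [ 95 113 137]
tape
3023 ztop 0.027 rect [ 611.1 -251.7] [61.6 61.7] 35.7 circ 611.5 -249.1 33.7 col [ 73 114 171]
```

View pics/w12.png

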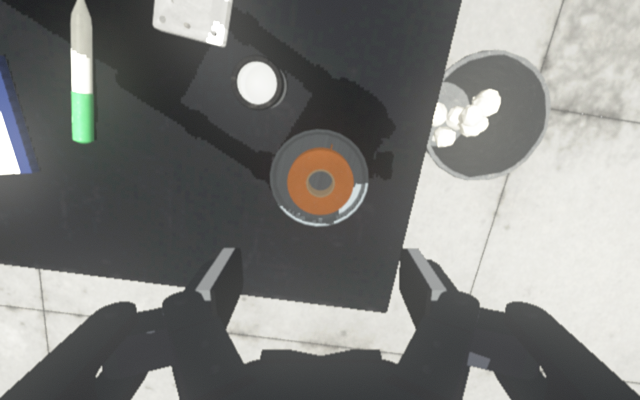

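The tape lies flat in the dish at (320,180), and the loupe stands upright at (259,84).

```bash
python3 -c "
from h import *
print(bot.finish_job())"
```

```text
the job is handed in; nothing more can be done
None
```

The job is handed in: the solder spool and loupe stand upright within about 2 mm of their midpoints, the wick spool is about 2 mm off centre on the solder spool, the tape roll lies flat in the round dish, and I didn't touch the pen or the screwdriver (about 27 s used of 99 s).

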